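# Offer up the heat sink over the processor

## Robot

A 6-joint arm with a two-finger parallel gripper is mounted at the origin on the work surface. World frame = base frame: x ahead of the robot, y to its left, z up, the work surface at z = 0. Lengths are in mm, angles in degrees, forces in N, time in s.
With the tool pointing down it reaches from about 300 to 850 mm from the base axis. Payload 4.2 kg.
Tool frame: the origin (TCP) lies at the very end of the fingers, on their centre line; the grasp point (between the pads) lies 19 mm behind it (env.grip_depth is the distance from the TCP to the grasp point, in mm); z points along the fingers, y is the line along which they close (so a half turn about z gives the same grasp; the last joint's range is limited). The gripper opens to 91 mm and grips with 3 to 60 N. Pads are 32 mm wide; open, the fingers measure 118 mm over their backs; the gripper's body (76 mm by 178 mm) begins 60 mm behind the grasp point.
Start: joints at [-65.89, 18.312, 89.639, -0, 72.044, -1.146], TCP at [245.337, -520.051, 213.976] pointing down, gripper open.
Joint ranges: [-177.97, 177.97], [-48.28, 115.42], [12.27, 149.76], [-77.06, 257.06], [2.81, 150.46], [-146.56, 146.56]. Speed limits (degrees/s): [147.25, 147.25, 180, 180, 180, 180].

## Interface

Orientations are given as [roll, pitch, yaw] about the fixed x, y, z axes, in that order (R = Rz(yaw) Ry(pitch) Rx(roll)).
In Python, from workcell import env, cams gives the robot as it stands.
- The arm moves only by the tool apply_moves, never from a script. Its argument "deltas" is a list of rows, each a list of 5 numbers: the shift along the tool's x, y, z in m, then the turn about the tool's z in rad, then the opening, from -1 (shut) to 1 (fully open), so that 0 is half open. In form: [[tx, ty, tz, roll, gripper], ...]. A call has 1 to 5 rows; each row is the pose to reach, as a shift and turn from the pose commanded when the call began, along the tool's axes at that moment; what a row does not reach only later rows make up. A row lasts 1/10 s, in which the tool goes at most 50 mm and 8.59 degrees, less where a joint would pass 70% of its speed; a pose out of reach is approached as far as the arm can. A call with a gripper value outside its range is refused whole. The fingers move at their own pace and stop on an object; "grip_force" is the grip in N (left out, the last holds). Time passes only in rows, so rows that repeat a pose let the fingers close. It gives the time, the measured TCP pose, the force, the opening and the grip force at its end, in the units of the state.
- env.state(): the state, without advancing time (a new reading comes with each control period).
- cams.grab_frame(name): name is "scene" or "top" or "wrist"; returns the picture (384x512x3 uint8, blue, green, red); there is no depth.
- cams.get_calibration(name): a dict with "mtx" (3x3 intrinsics, pixels), "eye" and "attitude" of the camera in the world; the wrist camera has in their place "tool_from_camera" (4x4, takes a point from camera to tool coordinates, whose origin is the TCP and whose axes are the flange's). Camera axes: x right, y down, z forward; pixel columns grow to the right and rows downward; lengths in mm; the calibration is good to about 2 mm. A picture is of the moment at which its call begins: read the wrist's pose just before it. get_calibration takes no time and is no camera call.
- env.job_done(): hands the job in; it is judged then, once.
The state is a dict: "time_s": time; "qpos": joint angles; "qvel": joint speeds; "effort": joint torques, N m; "ee_pos": TCP position; "ee_rot": TCP orientation; "force": force on the tool from outside, world axes, zero at the start; "torque": the same for the moment, N m; "gripper_width": finger opening in mm; "gripper_force": force on a finger pad.
Only numpy, scipy, OpenCV 4.12 (cv2) and the standard library are available. Lean on these libraries where they do the work, as an engineer would, in place of code of your own. Each camera call takes 0.05 s, during which the arm holds its last target. There are 200 camera calls.

## Task

First clear away the two salvaged parts: put the green memory module in the grey bin and the steel connector in the orange bin. Then carry the aluminium heat sink over the rails and clamps of the board holder and finish while still holding it above the processor, about 8 mm clear of it, centred, level and with its long side parallel to the two bars that carry the clamp knobs, so that I can check the fit. Never bump the board holder, and leave the other things on the bench where they are.

Things in the scene. Friction and masses are not known exactly. Their poses are not given: they have to be found in the camera images.
- heatsink: Bright aluminium finned heat sink, 56 (its x) x 44 (its y) x 32 mm high, 95-160 g, fins running along x; the two outer fins are flat side faces to grip across y. Origin: centre of its underside, z up. It starts upright on a pink foam pad 90 x 80 x 12 mm, fixed, its underside 12 mm above the bench.
- fixture: Fixed board holder, 214 (x) x 240 (y) mm; origin at bench level under its centre. Two rails along y at x = +-97 mm (20 mm wide, top 62 mm above bench); two bars along x at y = +-97 mm (16 mm wide, top 56 mm), each with two clamps with black knobs at x = +-50 mm, 24 mm across, top 90 mm. Inside, a blue circuit board 166 x 174 mm, top 50 mm above bench; its parts stay below 57 mm.
- processor (a point): Centre of the top face of the processor's square steel lid (30 x 30 mm, on a green 36 mm square), on the blue board, 55 mm above the bench; axes parallel to the board holder's, z up.
- module: Memory module with a green jacket, flat, 68 (x) x 30 (y) x 8 mm, 20-45 g, lying loose on the bench; origin: centre of its underside, z up.
- connector: Steel-shelled connector block, 32 (x) x 18 (y) x 16 mm high, 20-45 g, loose on the bench; origin: centre of its underside, z up.
- bin_grey_in (a point): Centre of the inner floor of the grey open parts bin, fixed, outside 105 (x) x 130 (y) x 60 mm high, walls 4 mm, rim 60 mm above the bench; axes along the bin's sides.
- bin_orange_in (a point): Centre of the inner floor of the orange open parts bin, same size and fixed likewise.
- copper_sink: Bystander: small copper finned heat sink, 36 x 36 x 20 mm, origin under its centre. Leave alone.
- spool: Bystander: red spool standing on end, 56 mm across, 40 mm high, origin under its centre. Leave alone.
- flux: Bystander: small jar, 40 mm across, 55 mm high, origin under its centre. Leave alone.
- driver: Bystander: screwdriver with yellow handle, 170 mm long along its x, lying on the bench. Leave alone.
- tweezers: Bystander: steel tweezers with black grip, 120 x 9 x 6 mm along x, lying on the bench near the robot; origin under the centre. Leave alone.
- brush: Bystander: brush with wooden handle, 150 mm long along its x, lying on the bench. Leave alone.

How it is judged:
By the outcome, as a careful person would: the job done as asked, in the order asked, and still so for the second after the job is handed in, while the arm keeps its last pose, push and grip.
It also fails if it takes over 70 s, if anything falls off the work surface, if the arm or the gripper's body presses on something with over 40 N, if the wrist force passes 120 N, or if a joint passes its speed limit or range.

## Working session

There is one attempt and no reset: what is moved stays moved. The work goes in short steps, Python scripts to look and compute and a tool call to move; the robot and the scene stay as the last step left them, time stands still between calls to the robot, and variables do not carry over. Pictures are saved under pics/ and viewed, at most 10 in all, crops included, and the job is handed in when it is done.

Besides the shell and the picture viewer there is one more tool, called after "Emit:" by a JSON object that holds its "api" and its "payload", one argument or row to a line. apply_moves: Moves the arm, as the interface text tells. Its arguments: {"type":"object","properties":{"deltas":{"type":"array"},"grip_force":{"type":"number"}},"required":["deltas"]}

```bash
mkdir -p pics; ls
python3 - <<'E'
from workcell import env,cams
import cv2
for n in("top","scene"):
    im=cams.grab_frame(n); cv2.imwrite(f"pics/{n}0.png",cv2.resize(im,(800,600),interpolation=cv2.INTER_CUBIC)); print(n,cams.get_calibration(n))
print(cams.get_calibration("wrist")); print(env.state())
E
```

```text
pics
top {'mtx': array([[467.53583299,   0.        , 256.5290868 ],
       [  0.        , 467.53583299, 190.56784531],
       [  0.        ,   0.        ,   1.        ]]), 'eye': array([4.20595260e+02, 8.31995334e-01, 1.19007040e+03]), 'attitude': array([-172.62343788,    1.53141735,  -90.87049267])}
scene {'mtx': array([[376.13547636,   0.        , 258.47430366],
       [  0.        , 376.13547636, 188.49863782],
       [  0.        ,   0.        ,   1.        ]]), 'eye': array([954.79859037, 534.05885523, 687.99244637]), 'attitude': array([-133.7625245 ,   -0.52065657,  146.79139693])}
{'mtx': array([[332.46456442,   0.        , 256.34117111],
       [  0.        , 332.46456442, 190.38736584],
       [  0.        ,   0.        ,   1.        ]]), 'tool_from_camera': array([[ 2.68530746e-04, -9.62936950e-01, -2.69726452e-01,
         7.59173601e+01],
       [ 9.99999833e-01,  1.20775610e-04,  5.64391822e-04,
        -5.95498036e-01],
       [-5.10897363e-04, -2.69726558e-01,  9.62936822e-01,
        -1.70287088e+02],
       [ 0.00000000e+00,  0.00000000e+00,  0.00000000e+00,
         1.00000000e+00]])}
{'time_s': 0.1, 'qpos': array([-6.58892275e+01,  1.83476328e+01,  8.96989005e+01, -2.52925388e-03,
        7.20429094e+01, -1.14683835e+00]), 'qvel': array([ 0.04543679, -0.11818252, -0.16951417, -0.05061333,  0.09503208,
       -0.04023897]), 'effort': array([ 5.52512902e-04, -4.13330984e+01, -2.32509720e+01,  7.29211816e-02,
        4.22572915e-02, -3.84468308e-05]), 'ee_pos': array([ 245.14495616, -519.63496833,  213.21130015]), 'ee_rot': array([-1.79910527e+02,  6.14170888e-04,  2.52583930e+01]), 'force': array([-0.60214384,  0.29969629,  0.26647519]), 'torque': array([ 0.05957461, -0.04044041,  0.03952118]), 'gripper_force': 0.0, 'gripper_width': 91.33436331212656}
```

View pics/top0.png

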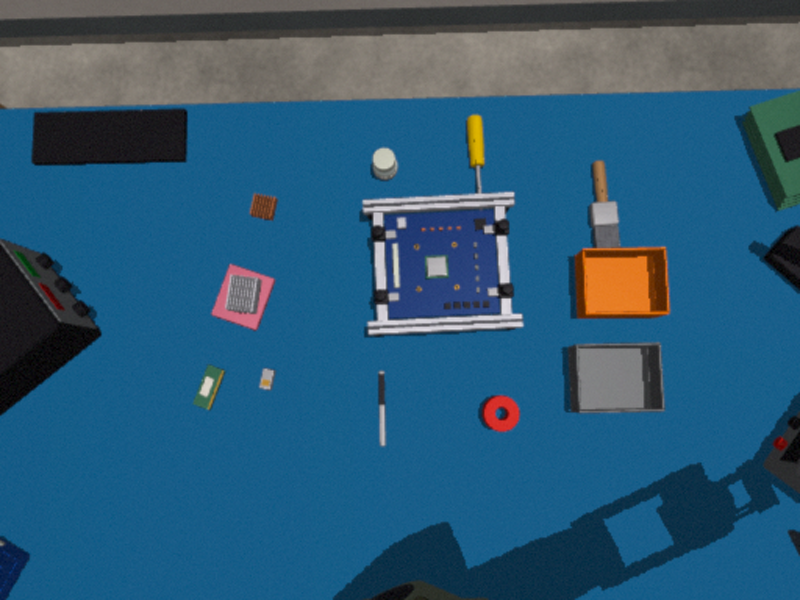

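View pics/scene0.png

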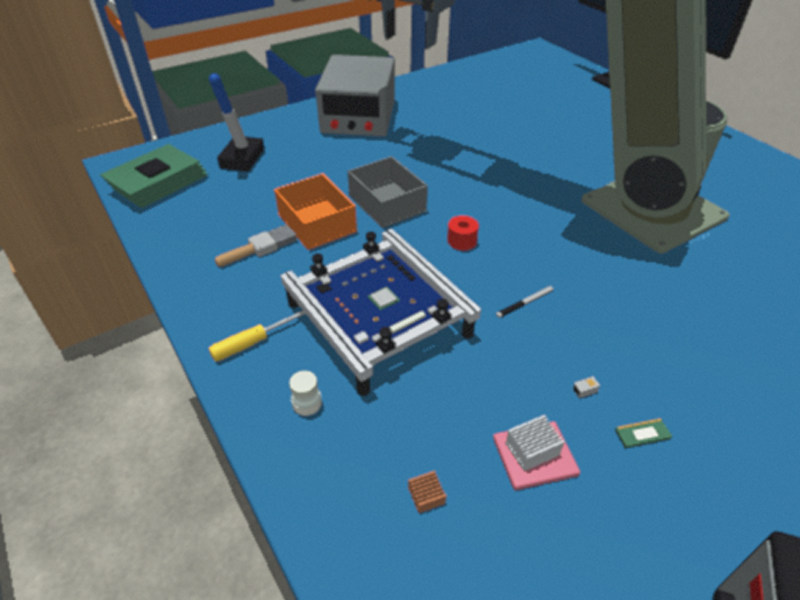

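Top view (800x600): the module is at (208,387), connector (267,379), heat sink (243,294) on the pink pad, and processor (437,266). The grey bin floor is at about (617,380) and the orange at (625,285). I'll zoom in for edges.

```bash
cat > h.py <<'E'
import numpy as np,cv2
from scipy.spatial.transform import Rotation as R
from workcell import env,cams
def cam(n,st=None):
    c=cams.get_calibration(n)
    if n!="wrist": return c["mtx"],R.from_euler("xyz",c["attitude"],degrees=True).as_matrix(),np.array(c["eye"])
    Rt=R.from_euler("xyz",st["ee_rot"],degrees=True).as_matrix();T=c["tool_from_camera"]
    return c["mtx"],Rt@T[:3,:3],Rt@T[:3,3]+st["ee_pos"]
def pt(C,px,z):
    K,Rc,e=C; d=Rc@np.linalg.solve(K,[*px,1.]); return e+d*(z-e[2])/d[2]
def proj(C,p):
    K,Rc,e=C; q=K@(Rc.T@(np.array(p,float)-e)); return q[:2]/q[2]
def tool(st,p,yaw=None):
    "world offset -> tool shift in m, turn in rad"
    Rt=R.from_euler("xyz",st["ee_rot"],degrees=True).as_matrix()
    d=Rt.T@(np.array(p)-st["ee_pos"])/1000
    t=None
    if yaw is not None:
        t=-np.radians((yaw-st["ee_rot"][2]+90)%180-90)
    return d.round(4),t
E
python3 - <<'E'
from h import *
im=cams.grab_frame("top"); C=cam("top")
cv2.imwrite("pics/c1.png",cv2.resize(im[160:270,115:190],None,fx=5.4,fy=5.4,interpolation=cv2.INTER_CUBIC))
s=.64
for n,p,z in [("mod",(208,387),8),("con",(267,378),16),("hs",(243,294),44),("proc",(437,266),55),("k1",(378,233),90),("k2",(502,227),90),("k3",(381,297),90),("k4",(506,290),90),("gTL",(570,346),60),("gTR",(661,343),60),("gBR",(663,411),60),("gBL",(572,412),60),("oTL",(576,250),60),("oTR",(666,248),60),("oBR",(668,315),60),("oBL",(577,318),60)]:
    print(n,pt(C,(p[0]*s,p[1]*s),z).round(1))
E
```

```text
mod [434.4 344.4   8. ]
con [447.2 246.9  16. ]
hs [580.2 280.6  44. ]
proc [617.4 -28.8  55. ]
k1 [664.6  61.7  90. ]
k2 [ 669.9 -128.7   90. ]
k3 [565.2  58.2  90. ]
k4 [ 572.4 -131.5   90. ]
gTL [ 487.8 -230.2   60. ]
gTR [ 490.  -369.1   60. ]
gBR [ 387.  -365.9   60. ]
gBL [ 387.5 -228.8   60. ]
oTL [ 637.6 -246.3   60. ]
oTR [ 637.9 -385.8   60. ]
oBR [ 532.9 -382.4   60. ]
oBL [ 530.8 -242.9   60. ]
```

View pics/c1.png

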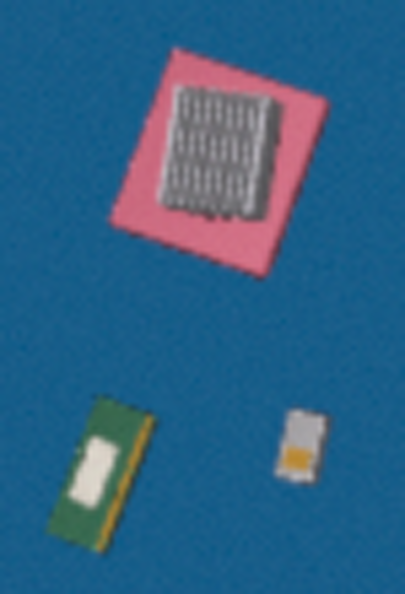

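The module's long axis is at about -21° yaw, the connector's about -11°, the heat sink's about -8° and the fixture about 2°. I'll plan the transit to a hover over the parts, at yaw 159, which keeps joint 6 in range.

```bash
cat >> h.py <<'E'
def plan(wps,start=None):
    "wps: (x,y,z,yaw,ncalls); prints tool rows per call (goal of the call)"
    st=env.state(); p,y=(st["ee_pos"],st["ee_rot"][2]) if start is None else (np.array(start[:3],float),start[3])
    for w in wps:
        n=w[4]; p0=np.array(p);y0=y
        dy=(w[3]-y0+180)%360-180
        for i in range(1,n+1):
            q=p0+(np.array(w[:3])-p0)*i/n; c,s=np.cos(np.radians(y)),np.sin(np.radians(y)); d=(q-p)/1000
            print(np.round([c*d[0]+s*d[1], s*d[0]-c*d[1], -d[2], -np.radians(dy/n)],3).tolist(),"rows>=",np.ceil(max(np.linalg.norm(d)/.05,abs(dy/n)/8.59)))
            p=q;y=y+dy/n
E
python3 -c "
from h import *
plan([(430,0,200,108,3),(430,290,190,159,2)])"
```

```text
[0.13, -0.13, 0.004, -0.481] rows>= 4.0
[0.175, -0.056, 0.004, -0.481] rows>= 4.0
[0.181, 0.032, 0.004, -0.481] rows>= 4.0
[0.138, 0.045, 0.005, -0.445] rows>= 3.0
[0.105, 0.1, 0.005, -0.445] rows>= 3.0
```

Emit:
{"api": "apply_moves", "payload": {
  "deltas": [
    [0.13, -0.13, 0.004, -0.48, 1],
    [0.13, -0.13, 0.004, -0.48, 1],
    [0.13, -0.13, 0.004, -0.48, 1],
    [0.13, -0.13, 0.004, -0.48, 1]
  ]
}}

```text
time_s: 0.55
ee_pos: [307.5, -344.0, 209.6]
ee_rot: [-179.9, -0.1, 53.0]
force: [0.7, 0.3, 0.2]
gripper_width: 91.4
gripper_force: 0.0
```

Emit:
{"api": "apply_moves", "payload": {
  "deltas": [
    [0.175, -0.056, 0.004, -0.48, 1],
    [0.175, -0.056, 0.004, -0.48, 1],
    [0.175, -0.056, 0.004, -0.48, 1],
    [0.175, -0.056, 0.004, -0.48, 1]
  ]
}}

```text
time_s: 0.95
ee_pos: [368.8, -171.1, 205.8]
ee_rot: [-180.0, -0.0, 80.5]
force: [1.0, -0.2, 0.6]
gripper_width: 91.0
gripper_force: 0.0
```

Emit:
{"api": "apply_moves", "payload": {
  "deltas": [
    [0.18, 0.032, 0.004, -0.48, 1],
    [0.18, 0.032, 0.004, -0.48, 1],
    [0.18, 0.032, 0.004, -0.48, 1],
    [0.18, 0.032, 0.004, -0.48, 1]
  ]
}}

```text
time_s: 1.35
ee_pos: [431.1, 1.0, 201.8]
ee_rot: [180.0, -0.0, 108.1]
force: [-0.6, -0.4, -1.3]
gripper_width: 91.0
gripper_force: 0.0
```

Emit:
{"api": "apply_moves", "payload": {
  "deltas": [
    [0.138, 0.045, 0.005, -0.445, 1],
    [0.138, 0.045, 0.005, -0.445, 1],
    [0.138, 0.045, 0.005, -0.445, 1],
    [0.138, 0.045, 0.005, -0.445, 1]
  ]
}}

```text
time_s: 1.75
ee_pos: [431.2, 147.8, 196.5]
ee_rot: [180.0, -0.1, 133.7]
force: [-0.3, -0.6, -0.2]
gripper_width: 91.3
gripper_force: 0.0
```

Emit:
{"api": "apply_moves", "payload": {
  "deltas": [
    [0.105, 0.1, 0.005, -0.445, 1],
    [0.105, 0.1, 0.005, -0.445, 1],
    [0.105, 0.1, 0.005, -0.445, 1],
    [0.105, 0.1, 0.005, -0.445, 1],
    [0.105, 0.1, 0.005, -0.445, 1]
  ]
}}

```text
time_s: 2.25
ee_pos: [432.2, 287.9, 191.4]
ee_rot: [-179.9, -0.0, 158.7]
force: [0.9, -1.3, 0.4]
gripper_width: 90.9
gripper_force: 0.0
```

Run:
```python
from h import *
st=env.state(); print(st["time_s"],st["ee_pos"],st["ee_rot"],st["qpos"])
im=cams.grab_frame("wrist"); cv2.imwrite("pics/w1.png",cv2.resize(im,(800,600),interpolation=cv2.INTER_CUBIC))
import pickle; pickle.dump(st,open("st1.pkl","wb"))
```

```text
2.25 [432.20355727 287.90705421 191.36832927] [-1.79891875e+02 -1.72715227e-02  1.58735815e+02] [ 3.24325780e+01  1.42901520e+01  9.88059888e+01 -5.44232911e-02
  6.70012317e+01 -3.62819471e+01]
```

View pics/w1.png

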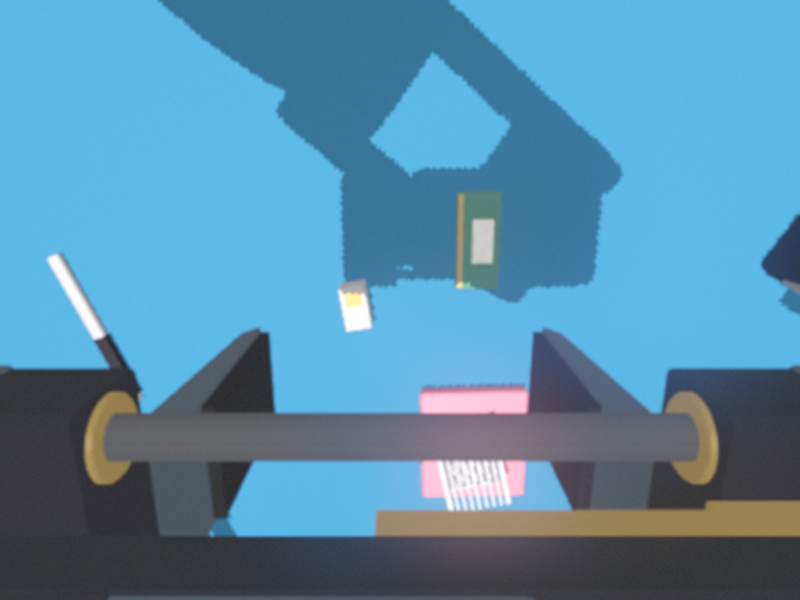

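Wrist view: the module's top-face corners are (457,193), (501,191), (499,289) and (456,287). The connector's top face is about (339,290), (366,288), (371,327) and (347,331), with its far side face above that.

Run:
```python
from h import *
import pickle; st=pickle.load(open("st1.pkl","rb")); C=cam("wrist",st)
def q(ps,z):
    P=np.array([pt(C,(x*.64,y*.64),z) for x,y in ps]); (c,s,a)=cv2.minAreaRect(P[:,:2].astype(np.float32)); print(P[:,:2].round(1).tolist(),np.round(c,1),np.round(s,1),a)
    e=P[0]-P[3]; print("yaw long edge",np.degrees(np.arctan2(e[1],e[0])))
q([(457,193),(501,191),(499,289),(456,287)],8)
q([(339,290),(366,288),(371,327),(347,331)],16)
# top cam rechecks from crop c1
T=cam("top")
f=lambda x,y:(115+x/5.4,160+y/5.4)
def q2(ps,z):
    P=np.array([pt(T,f(*p),z) for p in ps]); (c,s,a)=cv2.minAreaRect(P[:,:2].astype(np.float32)); print(np.round(c,1),np.round(s,1),a)
q2([(100,397),(157,415),(103,552),(48,530)],8)
q2([(290,410),(327,415),(315,482),(277,475)],16)
```

```text
[[398.8, 341.1], [408.2, 369.0], [472.0, 346.4], [459.7, 318.7]] [435.1 343.4] [30.2 67.7] 70.52230072021484
yaw long edge 159.7963778106295
[[430.4, 242.9], [435.8, 260.8], [463.2, 253.3], [459.9, 236.5]] [447.1 248.8] [18.6 30.2] 77.68387603759766
yaw long edge 167.68384861151088
[434.7 342.4] [28.5 67.7] 68.94513702392578
[445.8 246.8] [18.1 31.3] 80.12474822998047
```

```bash
python3 -c "
from h import *
plan([(435,343,40,160,1),(435,343,3,160,1)])"
```

```text
[0.018, 0.053, 0.152, -0.023] rows>= 4.0
[0.0, 0.0, 0.037, -0.0] rows>= 1.0
```

Emit:
{"api": "apply_moves", "payload": {
  "deltas": [
    [0.018, 0.053, 0.152, -0.023, 0.4],
    [0.018, 0.053, 0.152, -0.023, 0.4],
    [0.018, 0.053, 0.152, -0.023, 0.4],
    [0.018, 0.053, 0.152, -0.023, 0.4],
    [0.018, 0.053, 0.152, -0.023, 0.4]
  ]
}}

```text
time_s: 2.8
ee_pos: [434.3, 342.4, 38.7]
ee_rot: [-179.8, -0.1, 160.0]
force: [0.4, 0.5, -0.2]
gripper_width: 64.0
gripper_force: 0.0
```

Emit:
{"api": "apply_moves", "payload": {
  "deltas": [
    [0, 0, 0.02, 0, 0.4],
    [0, 0, 0.036, 0, 0.4],
    [0, 0, 0.036, 0, 0.4]
  ]
}}

```text
time_s: 3.1
ee_pos: [435.3, 343.0, 4.9]
ee_rot: [-180.0, 0.0, 160.0]
force: [-0.0, -0.3, -0.3]
gripper_width: 63.7
gripper_force: 0.0
```

Emit:
{"api": "apply_moves", "payload": {
  "deltas": [
    [0, 0, 0.002, 0, 0.3],
    [0, 0, 0.002, 0, -1],
    [0, 0, 0.002, 0, -1],
    [0, 0, 0.002, 0, -1],
    [0, 0, 0.002, 0, -1]
  ],
  "grip_force": 20
}}

```text
time_s: 3.6
ee_pos: [435.0, 344.3, 2.3]
ee_rot: [180.0, 0.0, 160.1]
force: [0.5, -0.4, 0.2]
gripper_width: 30.3
gripper_force: 0.1
```

Emit:
{"api": "apply_moves", "payload": {
  "deltas": [
    [0, 0, 0, 0, -1],
    [0, 0, -0.02, 0, -1],
    [0, 0, -0.07, 0, -1],
    [0, 0, -0.12, 0, -1],
    [0, 0, -0.15, 0, -1]
  ]
}}

```text
time_s: 4.1
ee_pos: [435.8, 345.1, 155.6]
ee_rot: [179.8, 0.2, 160.1]
force: [0.6, -0.6, 0.1]
gripper_width: 29.7
gripper_force: 20.0
```

```bash
python3 -c "
from h import *
plan([(420,0,150,110,2),(437,-298,150,90,2),(437,-298,30,90,1)])"
```

```text
[-0.051, -0.165, 0.003, 0.437] rows>= 4.0
[-0.116, -0.128, 0.003, 0.437] rows>= 4.0
[-0.143, -0.043, -0.0, 0.175] rows>= 3.0
[-0.148, -0.018, -0.0, 0.175] rows>= 3.0
[0.0, 0.0, 0.12, -0.0] rows>= 3.0
```

Emit:
{"api": "apply_moves", "payload": {
  "deltas": [
    [-0.051, -0.165, 0.003, 0.437, -1],
    [-0.051, -0.165, 0.003, 0.437, -1],
    [-0.051, -0.165, 0.003, 0.437, -1],
    [-0.051, -0.165, 0.003, 0.437, -1]
  ]
}}

```text
time_s: 4.5
ee_pos: [425.1, 168.5, 148.7]
ee_rot: [-179.9, 0.0, 134.8]
force: [0.1, 0.9, 0.4]
gripper_width: 29.6
gripper_force: 20.0
```

Emit:
{"api": "apply_moves", "payload": {
  "deltas": [
    [-0.116, -0.128, 0.003, 0.437, -1],
    [-0.116, -0.128, 0.003, 0.437, -1],
    [-0.116, -0.128, 0.003, 0.437, -1],
    [-0.116, -0.128, 0.003, 0.437, -1]
  ]
}}

```text
time_s: 4.9
ee_pos: [417.2, -3.8, 145.9]
ee_rot: [-180.0, 0.0, 109.7]
force: [0.4, -0.3, 0.3]
gripper_width: 29.5
gripper_force: 20.0
```

Emit:
{"api": "apply_moves", "payload": {
  "deltas": [
    [-0.143, -0.043, 0, 0.175, -1],
    [-0.143, -0.043, 0, 0.175, -1],
    [-0.143, -0.043, 0, 0.175, -1],
    [-0.143, -0.043, 0, 0.175, -1]
  ]
}}

```text
time_s: 5.3
ee_pos: [427.2, -155.0, 146.0]
ee_rot: [179.9, 0.2, 99.6]
force: [1.0, 0.2, 0.1]
gripper_width: 29.6
gripper_force: 20.0
```

Emit:
{"api": "apply_moves", "payload": {
  "deltas": [
    [-0.148, -0.018, 0, 0.175, -1],
    [-0.148, -0.018, 0, 0.175, -1],
    [-0.148, -0.018, 0, 0.175, -1],
    [-0.148, -0.018, 0, 0.175, -1],
    [-0.148, -0.018, 0, 0.175, -1]
  ]
}}

```text
time_s: 5.8
ee_pos: [434.2, -298.4, 145.4]
ee_rot: [-179.9, -0.1, 89.9]
force: [-0.5, 1.1, -0.8]
gripper_width: 29.7
gripper_force: 20.0
```

Run:
```python
from h import *
st=env.state(); print(st["ee_pos"],st["ee_rot"],st["gripper_width"])
im=cams.grab_frame("wrist"); cv2.imwrite("pics/w2.png",cv2.resize(im,(800,600),interpolation=cv2.INTER_CUBIC))
C=cam("wrist",st)
for p in [(388,-230),(490,-230),(490,-368),(388,-368)]: print(p,proj(C,(*p,60))/.64)
```

```text
[ 434.1971576  -298.39532714  145.38047693] [-1.79936763e+02 -9.03521071e-02  8.98516407e+01] 29.701495623135365
(388, -230) [304.63928025 169.9859394 ]
(490, -230) [517.88464308 169.49140641]
(490, -368) [503.26444478 428.1518913 ]
(388, -368) [317.63237399 428.32895165]
```

View pics/w2.png

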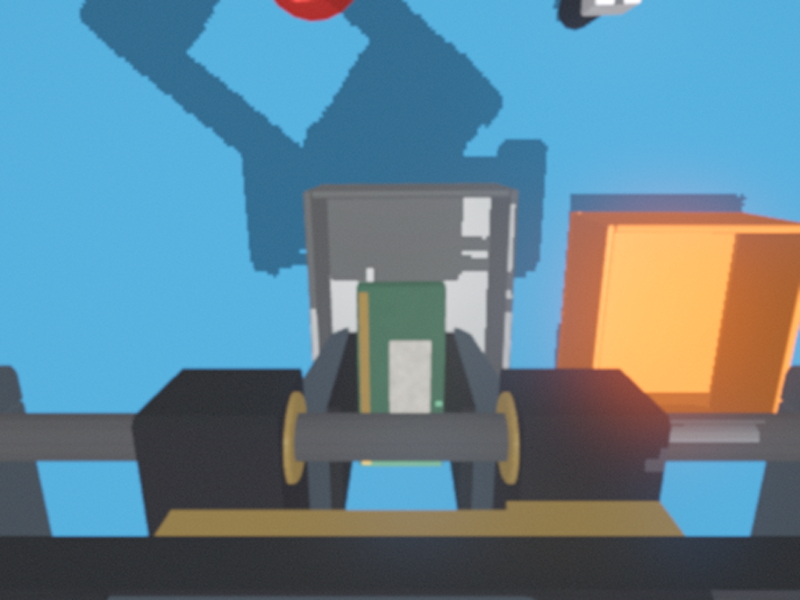

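The module is held between the pads. The bin's +y rim appears at row 190 against 170 predicted, so its centre is near y=-303. I'm lowering into the bin.

Emit:
{"api": "apply_moves", "payload": {
  "deltas": [
    [-0.005, 0.003, 0.04, 0, -1],
    [-0.005, 0.003, 0.08, 0, -1],
    [-0.005, 0.003, 0.125, 0, -1],
    [-0.005, 0.003, 0.125, 0, -1],
    [-0.005, 0.003, 0.125, 0, -1]
  ]
}}

```text
time_s: 6.35
ee_pos: [437.7, -302.3, 21.4]
ee_rot: [-179.9, -0.0, 90.0]
force: [0.4, 0.2, 0.3]
gripper_width: 29.5
gripper_force: 20.0
```

Emit:
{"api": "apply_moves", "payload": {
  "deltas": [
    [0, 0, 0, 0, 0.05],
    [0, 0, 0, 0, 0.05],
    [0, 0, 0, 0, 0.05]
  ]
}}

```text
time_s: 6.65
ee_pos: [438.5, -304.3, 22.8]
ee_rot: [179.8, 0.1, 89.9]
force: [0.0, -0.7, -0.1]
gripper_width: 47.5
gripper_force: 0.0
```

Emit:
{"api": "apply_moves", "payload": {
  "deltas": [
    [0, 0, -0.05, 0, 0.05],
    [0, 0, -0.1, 0, 0.05],
    [0, 0, -0.15, 0, 0.05],
    [0, 0, -0.16, 0, 0.05],
    [0, 0, -0.16, 0, 0.05]
  ]
}}

```text
time_s: 7.15
ee_pos: [438.5, -304.6, 183.9]
ee_rot: [179.7, 0.2, 89.9]
force: [0.9, 0.6, -0.7]
gripper_width: 47.6
gripper_force: 0.0
```

Run:
```python
from h import *
st=env.state();print(st["ee_pos"],st["ee_rot"])
plan([(420,0,175,129,2),(446.5,248,170,168.5,2),(446.5,248,40,168.5,1),(446.5,248,3,168.5,1)])
im=cams.grab_frame("wrist"); cv2.imwrite("pics/w3.png",im)
```

```text
[ 438.53782499 -304.57308935  183.91173855] [179.70020112   0.21957656  89.92964204]
[0.152, -0.009, 0.004, -0.341] rows>= 4.0
[0.147, 0.042, 0.004, -0.341] rows>= 4.0
[0.088, 0.088, 0.002, -0.345] rows>= 3.0
[0.053, 0.113, 0.002, -0.345] rows>= 3.0
[0.0, 0.0, 0.13, -0.0] rows>= 3.0
[0.0, 0.0, 0.037, -0.0] rows>= 1.0
```

View pics/w3.png

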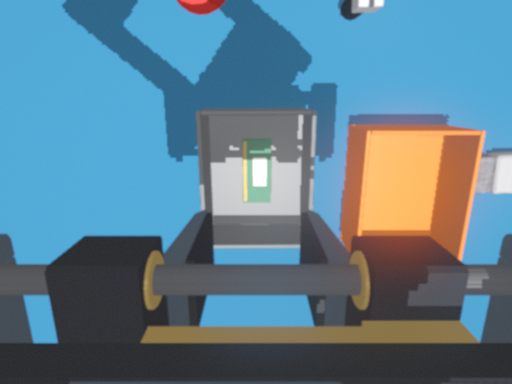

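The module lies flat on the grey bin's floor, around (258,170). Next is the connector.

Emit:
{"api": "apply_moves", "payload": {
  "deltas": [
    [0.152, -0.009, 0.004, -0.341, 0.1],
    [0.152, -0.009, 0.004, -0.341, 0.1],
    [0.152, -0.009, 0.004, -0.341, 0.1],
    [0.152, -0.009, 0.004, -0.341, 0.1]
  ]
}}

```text
time_s: 7.6
ee_pos: [425.7, -146.7, 174.4]
ee_rot: [-179.7, -0.3, 109.8]
force: [0.2, -0.5, 0.8]
gripper_width: 50.5
gripper_force: 0.0
```

Emit:
{"api": "apply_moves", "payload": {
  "deltas": [
    [0.147, 0.042, 0.004, -0.341, 0.1],
    [0.147, 0.042, 0.004, -0.341, 0.1],
    [0.147, 0.042, 0.004, -0.341, 0.1],
    [0.147, 0.042, 0.004, -0.341, 0.1]
  ]
}}

```text
time_s: 8.0
ee_pos: [417.4, 4.7, 171.1]
ee_rot: [-179.9, -0.2, 129.4]
force: [0.4, -0.5, 0.2]
gripper_width: 50.2
gripper_force: 0.0
```

Emit:
{"api": "apply_moves", "payload": {
  "deltas": [
    [0.088, 0.088, 0.002, -0.345, 0.1],
    [0.088, 0.088, 0.002, -0.345, 0.1],
    [0.088, 0.088, 0.002, -0.345, 0.1],
    [0.088, 0.088, 0.002, -0.345, 0.1]
  ]
}}

```text
time_s: 8.4
ee_pos: [432.3, 125.9, 169.3]
ee_rot: [-179.9, -0.1, 148.9]
force: [-0.2, -0.4, 0.0]
gripper_width: 50.0
gripper_force: 0.0
```

Emit:
{"api": "apply_moves", "payload": {
  "deltas": [
    [0.053, 0.113, 0.002, -0.345, 0.1],
    [0.053, 0.113, 0.002, -0.345, 0.1],
    [0.053, 0.113, 0.002, -0.345, 0.1],
    [0.053, 0.113, 0.002, -0.345, 0.1]
  ]
}}

```text
time_s: 8.8
ee_pos: [446.1, 249.4, 167.5]
ee_rot: [-179.9, -0.1, 168.6]
force: [-1.7, -0.7, 0.1]
gripper_width: 50.1
gripper_force: 0.0
```

Emit:
{"api": "apply_moves", "payload": {
  "deltas": [
    [0, 0, 0.05, 0, 0.1],
    [0, 0, 0.1, 0, 0.1],
    [0, 0, 0.13, 0, 0.1],
    [0, 0, 0.13, 0, 0.1]
  ]
}}

```text
time_s: 9.2
ee_pos: [442.1, 244.3, 34.7]
ee_rot: [-179.5, -0.5, 168.4]
force: [-0.9, -0.5, -0.1]
gripper_width: 50.1
gripper_force: 0.0
```

```bash
python3 -c "
from h import *
plan([(446.5,248,3,168.5,1)])"
```

```text
[-0.004, 0.004, 0.032, -0.002] rows>= 1.0
```

Emit:
{"api": "apply_moves", "payload": {
  "deltas": [
    [0, 0, 0, 0, 0.1],
    [0, 0, 0, 0, 0.1]
  ]
}}

```text
time_s: 9.4
ee_pos: [447.0, 248.4, 40.6]
ee_rot: [179.9, 0.2, 168.5]
force: [0.4, -0.3, -0.1]
gripper_width: 50.0
gripper_force: 0.0
```

```bash
python3 -c "
from h import *
print(env.state()['ee_pos'])
plan([(446.5,248,3,168.5,1)])"
```

```text
[447.04921486 248.40594873  40.64281925]
[0.0, -0.001, 0.038, -0.001] rows>= 1.0
```

Settled on target, so I'll descend and grip.

Emit:
{"api": "apply_moves", "payload": {
  "deltas": [
    [0, 0, 0.02, 0, 0.1],
    [0, 0, 0.037, 0, 0.1],
    [0, 0, 0.037, 0, 0.1],
    [0, 0, 0.037, 0, -1],
    [0, 0, 0.037, 0, -1]
  ]
}}

```text
time_s: 9.9
ee_pos: [446.6, 249.2, 3.5]
ee_rot: [179.9, 0.1, 168.5]
force: [-0.9, -0.6, 1.6]
gripper_width: 36.9
gripper_force: 0.0
```

Emit:
{"api": "apply_moves", "payload": {
  "deltas": [
    [0, 0, 0, 0, -1],
    [0, 0, 0, 0, -1],
    [0, 0, 0, 0, -1],
    [0, 0, -0.03, 0, -1],
    [0, 0, -0.06, 0, -1]
  ]
}}

```text
time_s: 10.4
ee_pos: [444.7, 248.3, 61.9]
ee_rot: [-179.9, -0.1, 168.6]
force: [1.5, 1.0, -0.7]
gripper_width: 17.7
gripper_force: 20.0
```

Emit:
{"api": "apply_moves", "payload": {
  "deltas": [
    [0, 0, -0.05, 0, -1],
    [0, 0, -0.1, 0, -1],
    [0, 0, -0.11, 0, -1],
    [0, 0, -0.11, 0, -1]
  ]
}}

```text
time_s: 10.8
ee_pos: [446.4, 249.3, 173.9]
ee_rot: [179.8, 0.2, 168.6]
force: [-0.8, -0.4, -0.9]
gripper_width: 18.3
gripper_force: 20.0
```

```bash
python3 -c "
from h import *
plan([(450,0,170,125,2),(584,-315,170,90,2)])"
```

```text
[-0.026, -0.122, 0.002, 0.38] rows>= 3.0
[-0.07, -0.103, 0.002, 0.38] rows>= 3.0
[-0.167, -0.035, -0.0, 0.305] rows>= 4.0
[-0.17, 0.017, -0.0, 0.305] rows>= 4.0
```

Emit:
{"api": "apply_moves", "payload": {
  "deltas": [
    [-0.026, -0.122, 0.002, 0.38, -1],
    [-0.026, -0.122, 0.002, 0.38, -1],
    [-0.026, -0.122, 0.002, 0.38, -1],
    [-0.026, -0.122, 0.002, 0.38, -1]
  ]
}}

```text
time_s: 11.2
ee_pos: [444.8, 121.1, 167.6]
ee_rot: [-179.7, -0.2, 146.5]
force: [0.7, 1.5, 0.0]
gripper_width: 17.8
gripper_force: 20.0
```

Emit:
{"api": "apply_moves", "payload": {
  "deltas": [
    [-0.07, -0.103, 0.002, 0.38, -1],
    [-0.07, -0.103, 0.002, 0.38, -1],
    [-0.07, -0.103, 0.002, 0.38, -1],
    [-0.07, -0.103, 0.002, 0.38, -1]
  ]
}}

```text
time_s: 11.6
ee_pos: [448.1, -2.0, 166.3]
ee_rot: [-179.8, -0.1, 124.8]
force: [0.1, 1.4, -1.0]
gripper_width: 17.6
gripper_force: 20.0
```

Emit:
{"api": "apply_moves", "payload": {
  "deltas": [
    [-0.167, -0.035, 0, 0.305, -1],
    [-0.167, -0.035, 0, 0.305, -1],
    [-0.167, -0.035, 0, 0.305, -1],
    [-0.167, -0.035, 0, 0.305, -1]
  ]
}}

```text
time_s: 12.0
ee_pos: [517.8, -159.0, 166.5]
ee_rot: [-180.0, -0.0, 107.6]
force: [-0.9, -0.0, -0.5]
gripper_width: 17.7
gripper_force: 20.0
```

Emit:
{"api": "apply_moves", "payload": {
  "deltas": [
    [-0.17, 0.017, 0, 0.305, -1],
    [-0.17, 0.017, 0, 0.305, -1],
    [-0.17, 0.017, 0, 0.305, -1],
    [-0.17, 0.017, 0, 0.305, -1],
    [-0.17, 0.017, 0, 0.305, -1]
  ]
}}

```text
time_s: 12.5
ee_pos: [584.7, -314.9, 165.7]
ee_rot: [-179.9, -0.1, 90.1]
force: [0.1, 1.1, -1.0]
gripper_width: 17.6
gripper_force: 20.0
```

Run:
```python
from h import *
st=env.state(); print(st["ee_pos"],st["ee_rot"],st["gripper_width"])
im=cams.grab_frame("wrist"); cv2.imwrite("pics/w4.png",im)
C=cam("wrist",st)
for p in [(532,-249),(637,-249)]: print(p,proj(C,(*p,60)))
```

```text
[ 584.66574709 -314.90628942  165.67169907] [-1.79914813e+02 -7.87349240e-02  9.00721664e+01] 17.63462294690217
(532, -249) [192.00050331 110.90554909]
(637, -249) [321.91782677 111.12220884]
```

View pics/w4.png

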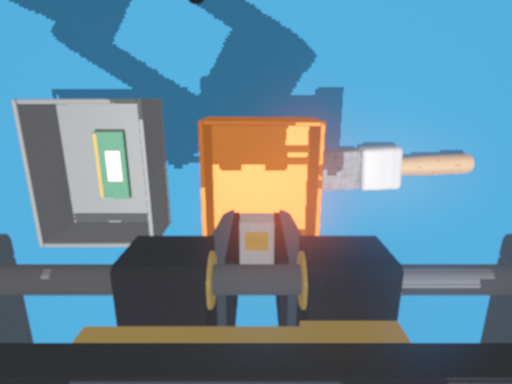

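The connector is held at (256,240) and the orange rim spans (199–325, 120), so the centre is near y=-320.

Emit:
{"api": "apply_moves", "payload": {
  "deltas": [
    [-0.006, 0.002, 0.05, 0, -1],
    [-0.006, 0.002, 0.1, 0, -1],
    [-0.006, 0.002, 0.145, 0, -1],
    [-0.006, 0.002, 0.145, 0, -1],
    [-0.006, 0.002, 0.145, 0, -1]
  ]
}}

```text
time_s: 13.05
ee_pos: [585.6, -318.5, 23.3]
ee_rot: [-179.9, -0.1, 90.2]
force: [0.2, -0.8, -0.6]
gripper_width: 17.8
gripper_force: 20.0
```

Emit:
{"api": "apply_moves", "payload": {
  "deltas": [
    [0, 0, 0, 0, -0.1],
    [0, 0, 0, 0, -0.1],
    [0, 0, 0, 0, -0.1]
  ]
}}

```text
time_s: 13.35
ee_pos: [586.6, -320.9, 25.4]
ee_rot: [179.8, 0.1, 90.1]
force: [-0.3, 0.3, -0.6]
gripper_width: 38.9
gripper_force: 0.0
```

Emit:
{"api": "apply_moves", "payload": {
  "deltas": [
    [0, 0, -0.05, 0, -0.1],
    [0, 0, -0.1, 0, 0.1],
    [0, 0, -0.15, 0, 1],
    [0, 0, -0.18, 0, 1],
    [0, 0, -0.18, 0, 1]
  ]
}}

```text
time_s: 13.85
ee_pos: [587.9, -321.9, 210.6]
ee_rot: [179.3, 0.4, 90.0]
force: [-0.2, -1.4, 0.2]
gripper_width: 70.2
gripper_force: 0.0
```

Run:
```python
from h import *
st=env.state();print(st["ee_pos"],st["ee_rot"])
im=cams.grab_frame("wrist"); cv2.imwrite("pics/w5.png",im[60:260,150:370])
# view pose for the processor on the way: camera over it (tool x=+y side), then pose viewing heat sink
plan([(520,-40,230,135,2),(500,250,230,172,2)])
```

```text
[ 587.91697212 -321.88687889  210.62779232] [179.32442066   0.38342895  90.04074283]
[0.141, -0.033, -0.011, -0.392] rows>= 3.0
[0.143, 0.023, -0.011, -0.392] rows>= 3.0
[0.11, 0.095, -0.0, -0.323] rows>= 3.0
[0.074, 0.125, -0.0, -0.323] rows>= 3.0
```

View pics/w5.png

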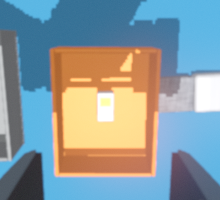

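The connector is at the centre of the orange bin. Next I'll pass over the processor for a picture, then over the heat sink.

Run:
```python
from h import *
plan([(617,-29,230,172,2),(580,280,200,172,2)])
```

```text
[0.146, 0.015, -0.011, -0.715] rows>= 5.0
[0.1, 0.107, -0.011, -0.715] rows>= 5.0
[0.04, 0.15, 0.015, -0.0] rows>= 4.0
[0.04, 0.15, 0.015, -0.0] rows>= 4.0
```

Emit:
{"api": "apply_moves", "payload": {
  "deltas": [
    [0.146, 0.015, -0.011, -0.715, 1],
    [0.146, 0.015, -0.011, -0.715, 1],
    [0.146, 0.015, -0.011, -0.715, 1],
    [0.146, 0.015, -0.011, -0.715, 1],
    [0.146, 0.015, -0.011, -0.715, 1]
  ]
}}

```text
time_s: 14.4
ee_pos: [599.6, -172.4, 212.8]
ee_rot: [-179.9, -0.1, 131.5]
force: [0.2, 0.4, 0.0]
gripper_width: 91.2
gripper_force: 0.0
```

Emit:
{"api": "apply_moves", "payload": {
  "deltas": [
    [0.1, 0.107, -0.011, -0.715, 1],
    [0.1, 0.107, -0.011, -0.715, 1],
    [0.1, 0.107, -0.011, -0.715, 1],
    [0.1, 0.107, -0.011, -0.715, 1],
    [0.1, 0.107, -0.011, -0.715, 1]
  ]
}}

```text
time_s: 14.9
ee_pos: [614.6, -26.9, 223.6]
ee_rot: [-180.0, -0.2, 172.5]
force: [-0.5, -0.9, -1.4]
gripper_width: 91.5
gripper_force: 0.0
```

Emit:
{"api": "apply_moves", "payload": {
  "deltas": [
    [0, 0, 0, 0, 1],
    [0, 0, 0, 0, 1],
    [0, 0, 0, 0, 1]
  ]
}}

```text
time_s: 15.2
ee_pos: [615.0, -29.0, 224.4]
ee_rot: [-180.0, -0.1, 171.9]
force: [-0.1, 0.3, 0.3]
gripper_width: 91.6
gripper_force: 0.0
```

Run:
```python
from h import *
import pickle
st=env.state();print(st["ee_pos"],st["ee_rot"])
im=cams.grab_frame("wrist"); pickle.dump((st,im),open("proc.pkl","wb"))
plan([(580,280,200,172,2)])
```

```text
[615.03169348 -29.04863344 224.38289241] [-1.79993465e+02 -5.96142619e-02  1.71858071e+02]
[0.039, 0.15, 0.012, -0.001] rows>= 4.0
[0.039, 0.151, 0.012, -0.001] rows>= 4.0
```

Emit:
{"api": "apply_moves", "payload": {
  "deltas": [
    [0.039, 0.15, 0.012, 0, 1],
    [0.039, 0.15, 0.012, 0, 1],
    [0.039, 0.15, 0.012, 0, 1],
    [0.039, 0.15, 0.012, 0, 1]
  ]
}}

```text
time_s: 15.65
ee_pos: [596.5, 129.9, 212.3]
ee_rot: [179.9, -0.1, 172.2]
force: [0.1, -1.9, -0.3]
gripper_width: 91.2
gripper_force: 0.0
```

Emit:
{"api": "apply_moves", "payload": {
  "deltas": [
    [0.039, 0.15, 0.012, 0, 1],
    [0.039, 0.15, 0.012, 0, 1],
    [0.039, 0.15, 0.012, 0, 1],
    [0.039, 0.15, 0.012, 0, 1],
    [0.039, 0.15, 0.012, 0, 1]
  ]
}}

```text
time_s: 16.15
ee_pos: [579.8, 279.7, 200.4]
ee_rot: [-179.9, -0.0, 172.1]
force: [-1.0, 0.4, -0.7]
gripper_width: 91.2
gripper_force: 0.0
```

Emit:
{"api": "apply_moves", "payload": {
  "deltas": [
    [0, 0, 0, 0, 1],
    [0, 0, 0, 0, 1],
    [0, 0, 0, 0, 1]
  ]
}}

```text
time_s: 16.45
ee_pos: [580.4, 277.7, 201.3]
ee_rot: [-180.0, 0.0, 171.9]
force: [0.2, -0.2, 0.2]
gripper_width: 91.1
gripper_force: 0.0
```

Run:
```python
from h import *
import pickle
st=env.state();print(st["ee_pos"],st["ee_rot"])
im=cams.grab_frame("wrist"); pickle.dump((st,im),open("hs.pkl","wb"))
s0,i0=pickle.load(open("proc.pkl","rb"))
print(proj(cam("wrist",s0),(617,-29,55)),proj(cam("wrist",st),(580,280,44)))
z=cv2.INTER_CUBIC
out=np.zeros((600,800,3),np.uint8)
out[:,:]=0
# left: processor frame region cols 56:456, rows 20:240 at x1 ... top; below: enlarged crops x4
A=cv2.resize(i0[0:250,120:400],None,fx=1.42,fy=1.42,interpolation=z)[:,:398]; out[:A.shape[0],:A.shape[1]]=A
def crop(im,c,w,h,f):
    x0,y0=int(c[0]-w//2),int(c[1]-h//2); print("crop origin",x0,y0); return cv2.resize(im[y0:y0+h,x0:x0+w],None,fx=f,fy=f,interpolation=z)
B=crop(i0,proj(cam("wrist",s0),(617,-29,55)),60,48,5); out[360:600,0:300]=B
D=crop(im,proj(cam("wrist",st),(580,280,44)),100,120,4); out[0:480,400:800]=D
cv2.imwrite("pics/comp.png",out)
```

```text
[580.42943171 277.68207642 201.27043603] [-1.79995909e+02  2.76186244e-02  1.71863563e+02]
[256.48730002 175.47337664] [258.35922544 175.31630863]
crop origin 226 151
crop origin 208 115
```

View pics/comp.png

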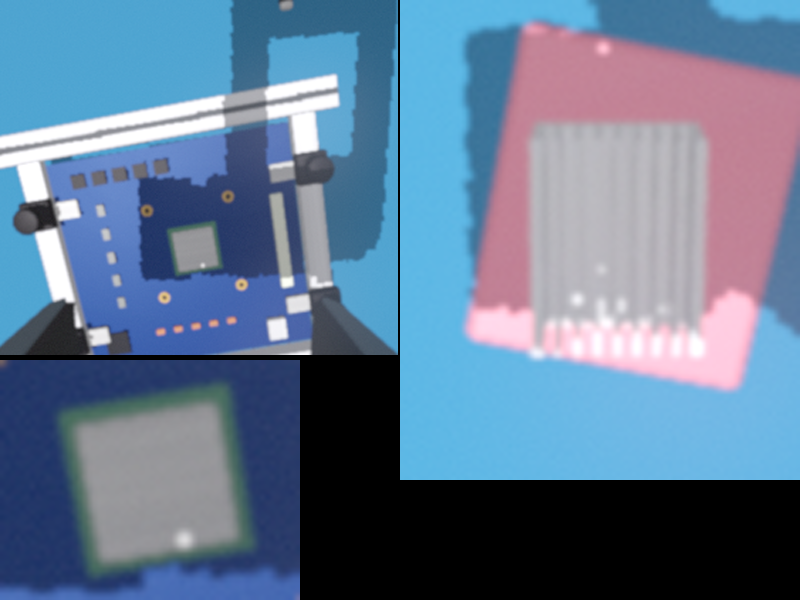

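Composite: the lid corners in the bottom-left crop are (76,424), (220,402), (240,543) and (98,565). The heat sink's top face spans (531..706, 138..355) in the right crop, with fins aligned to the image columns, so it is at the tool's yaw.

Run:
```python
from h import *
import pickle
s0,_=pickle.load(open("proc.pkl","rb")); s1,_=pickle.load(open("hs.pkl","rb"))
C0=cam("wrist",s0);C1=cam("wrist",s1)
f0=lambda x,y:(226+(x+.5)/5-.5,151+(y-360+.5)/5-.5); f1=lambda x,y:(208+(x-400+.5)/4-.5,115+(y+.5)/4-.5)
fa=lambda x,y:(120+x/1.42,y/1.42)
def an(P): # corners TL,TR,BR,BL
    P=np.array(P)[:,:2]; u=P[1]-P[0]+P[2]-P[3]; v=P[0]-P[3]+P[1]-P[2]
    print(P.mean(0).round(1),"size",np.linalg.norm(u)/2,np.linalg.norm(v)/2,"yaw u",np.degrees(np.arctan2(u[1],u[0])),"v",np.degrees(np.arctan2(v[1],v[0])))
an([pt(C0,f0(*p),55) for p in [(76,424),(220,402),(240,543),(98,565)]])
an([pt(C0,f0(*p),52) for p in [(60,412),(228,385),(252,548),(92,575)]])
an([pt(C1,f1(*p),44) for p in [(531,138),(706,138),(703,355),(533,355)]])
a,b=pt(C0,fa(0,138),62),pt(C0,fa(335,80),62); d=b-a; print("rail",np.degrees(np.arctan2(d[1],d[0])))
T=cam("top")
print("hs top",[pt(T,(115+x/5.4,160+y/5.4),44)[:2].round(1) for x,y in[(217,150)]])
print("knob mean",np.mean([[664.6,61.7],[669.9,-128.7],[565.2,58.2],[572.4,-131.5]],0))
plan([(580,280,60,171.9,1)])
```

```text
[617.1 -28.2] size 30.31625346671216 30.580018872297074 yaw u 90.85336619783348 v -179.81429654985965
[617.1 -28.3] size 35.109793902863345 35.746437885881136 yaw u 91.46801697678391 v -178.56541868972056
[582.1 283.6] size 43.58603410778299 56.26464504483965 yaw u 81.89661939071136 v 172.020229068945
rail 91.1669122052907
hs top [array([581.2, 281.4])]
knob mean [618.025 -35.075]
[0.001, 0.002, 0.141, -0.0] rows>= 3.0
```

Run:
```python
from h import *
plan([(582.1,283.5,60,172,1),(582.1,283.5,16,172,1)])
```

```text
[-0.001, 0.006, 0.141, -0.002] rows>= 3.0
[0.0, 0.0, 0.044, -0.0] rows>= 1.0
```

Emit:
{"api": "apply_moves", "payload": {
  "deltas": [
    [-0.001, 0.006, 0.05, -0.002, 1],
    [-0.001, 0.006, 0.1, -0.002, 1],
    [-0.001, 0.006, 0.141, -0.002, 1],
    [-0.001, 0.006, 0.141, -0.002, 1],
    [-0.001, 0.006, 0.141, -0.002, 1]
  ]
}}

```text
time_s: 17.0
ee_pos: [582.3, 284.8, 60.6]
ee_rot: [-180.0, 0.0, 172.1]
force: [0.1, -0.3, 0.7]
gripper_width: 91.2
gripper_force: 0.0
```

Emit:
{"api": "apply_moves", "payload": {
  "deltas": [
    [0, 0, 0, 0, 1],
    [0, 0, 0, 0, 1]
  ]
}}

```text
time_s: 17.2
ee_pos: [583.5, 285.7, 62.9]
ee_rot: [179.8, 0.3, 172.1]
force: [-0.0, 0.0, 0.6]
gripper_width: 91.3
gripper_force: 0.0
```

Run:
```python
from h import *
print(env.state()["ee_pos"]);plan([(582.1,283.5,16,172,1)])
```

```text
[583.54956583 285.7280785   62.94249616]
[0.001, -0.002, 0.047, 0.002] rows>= 1.0
```

Emit:
{"api": "apply_moves", "payload": {
  "deltas": [
    [0, -0.001, 0.015, 0, 1],
    [0, -0.001, 0.03, 0, 1],
    [0, -0.001, 0.045, 0, 1],
    [0, -0.001, 0.045, 0, 1],
    [0, -0.001, 0.045, 0, 1]
  ]
}}

```text
time_s: 17.7
ee_pos: [582.0, 284.2, 15.4]
ee_rot: [180.0, 0.0, 172.1]
force: [0.0, -0.2, -0.8]
gripper_width: 91.2
gripper_force: 0.0
```

Emit:
{"api": "apply_moves", "payload": {
  "deltas": [
    [0, 0, 0, 0, 1],
    [0, 0, 0, 0, 1],
    [0, 0, 0, 0, 1]
  ],
  "grip_force": 30
}}

```text
time_s: 18.0
ee_pos: [582.0, 284.2, 15.6]
ee_rot: [180.0, 0.1, 172.1]
force: [-0.7, -0.6, -0.2]
gripper_width: 91.2
gripper_force: 0.0
```

Emit:
{"api": "apply_moves", "payload": {
  "deltas": [
    [0, 0, 0, 0, -1],
    [0, 0, 0, 0, -1],
    [0, 0, 0, 0, -1],
    [0, 0, 0, 0, -1],
    [0, 0, 0, 0, -1]
  ]
}}

```text
time_s: 18.5
ee_pos: [581.6, 284.1, 14.9]
ee_rot: [-180.0, -0.0, 172.1]
force: [-0.1, -0.7, 0.4]
gripper_width: 54.4
gripper_force: 0.0
```

Emit:
{"api": "apply_moves", "payload": {
  "deltas": [
    [0, 0, 0, 0, -1],
    [0, 0, 0, 0, -1],
    [0, 0, 0, 0, -1]
  ]
}}

```text
time_s: 18.8
ee_pos: [581.6, 284.0, 14.9]
ee_rot: [-180.0, -0.0, 172.1]
force: [-0.6, -0.4, 0.5]
gripper_width: 43.7
gripper_force: 30.0
```

Run:
```python
from h import *
s=env.state();print(s["ee_pos"],s["ee_rot"],s["gripper_width"]);plan([(*s["ee_pos"][:2],165,172,1),(617.1,-28.3,165,181.4,2)])
```

```text
[581.60848703 283.98136661  14.87193201] [-1.79987035e+02 -8.13058197e-04  1.72108317e+02] 43.713517237158364
[0.0, 0.0, -0.15, 0.002] rows>= 4.0
[-0.039, -0.152, -0.0, -0.082] rows>= 4.0
[-0.027, -0.155, -0.0, -0.082] rows>= 4.0
```

Emit:
{"api": "apply_moves", "payload": {
  "deltas": [
    [0, 0, -0.015, 0, -1],
    [0, 0, -0.045, 0, -1],
    [0, 0, -0.085, 0, -1],
    [0, 0, -0.125, 0, -1],
    [0, 0, -0.15, 0, -1]
  ]
}}

```text
time_s: 19.3
ee_pos: [582.6, 284.6, 169.5]
ee_rot: [179.8, 0.3, 172.1]
force: [-0.2, 0.1, -1.2]
gripper_width: 43.6
gripper_force: 30.0
```

Emit:
{"api": "apply_moves", "payload": {
  "deltas": [
    [-0.004, -0.015, 0, -0.01, -1],
    [-0.013, -0.05, 0, -0.03, -1],
    [-0.022, -0.085, 0, -0.05, -1],
    [-0.031, -0.12, 0, -0.065, -1],
    [-0.039, -0.152, 0, -0.082, -1]
  ]
}}

```text
time_s: 19.8
ee_pos: [599.3, 126.7, 166.0]
ee_rot: [180.0, 0.0, 176.8]
force: [-0.6, 0.1, -1.4]
gripper_width: 44.0
gripper_force: 30.0
```

Emit:
{"api": "apply_moves", "payload": {
  "deltas": [
    [-0.006, -0.035, 0, -0.02, -1],
    [-0.012, -0.07, 0, -0.04, -1],
    [-0.019, -0.11, 0, -0.06, -1],
    [-0.024, -0.138, 0, -0.075, -1],
    [-0.027, -0.155, 0, -0.082, -1]
  ]
}}

```text
time_s: 20.3
ee_pos: [617.7, -30.5, 165.9]
ee_rot: [-180.0, 0.0, -178.6]
force: [0.2, 1.3, -1.2]
gripper_width: 43.9
gripper_force: 30.0
```

Emit:
{"api": "apply_moves", "payload": {
  "deltas": [
    [0, 0, 0, 0, -1],
    [0, 0, 0, 0, -1],
    [0, 0, 0, 0, -1],
    [0, 0, 0, 0, -1]
  ]
}}

```text
time_s: 20.7
ee_pos: [617.6, -27.0, 165.2]
ee_rot: [180.0, 0.0, -178.4]
force: [0.6, 0.1, -1.2]
gripper_width: 43.7
gripper_force: 30.0
```

Run:
```python
from h import *
import pickle
s=env.state();print(s["ee_pos"],s["ee_rot"],s["gripper_width"])
im=cams.grab_frame("wrist");pickle.dump((s,im),open("held.pkl","wb"))
C=cam("wrist",s)
# expected outline of the held heat sink top (z=TCP-3.2+32), tool centred
c,sn=np.cos(np.radians(s["ee_rot"][2])),np.sin(np.radians(s["ee_rot"][2]))
for a,b in[(28,22),(28,-22),(-28,-22),(-28,22)]:
    for z in(28.8,-3.2): print((a,b,z),proj(C,s["ee_pos"]+[c*a+sn*b,sn*a-c*b,z]).round(1))
out=np.zeros((600,800,3),np.uint8)
out[:,:]=cv2.resize(im[150:300,156:356],(800,600),interpolation=cv2.INTER_CUBIC)
cv2.imwrite("pics/held.png",out)
```

```text
[617.55294714 -26.97953699 165.15351056] [ 1.79987621e+02  2.74523614e-03 -1.78424253e+02] 43.73347603149132
(28, 22, 28.8) [304.3 208.9]
(28, 22, -3.2) [296.2 189.9]
(28, -22, 28.8) [206.3 208.8]
(28, -22, -3.2) [214.9 189.9]
(-28, -22, 28.8) [210.8 316.5]
(-28, -22, -3.2) [218.  281.9]
(-28, 22, 28.8) [299.9 316.5]
(-28, 22, -3.2) [293.1 282. ]
```

View pics/held.png

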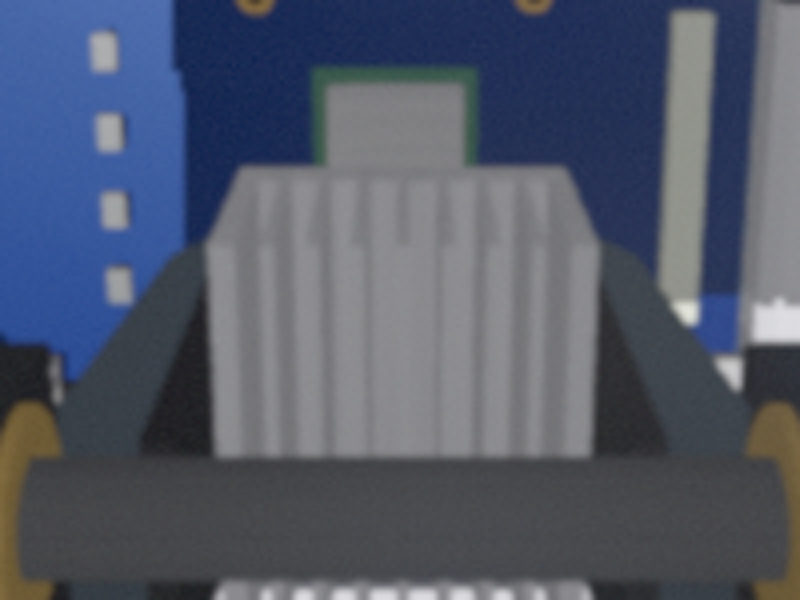

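The held heat sink sits square between the pads. Its bottom front edge runs (240..568, 168), and the lid's far edge runs level at (326..466, 84). I'll compute the offset from this one frame.

Run:
```python
from h import *
import pickle
s,_=pickle.load(open("held.pkl","rb"));C=cam("wrist",s)
f=lambda x,y:(156+(x+.5)/4-.5,150+(y+.5)/4-.5)
Rt=R.from_euler("xyz",s["ee_rot"],degrees=True).as_matrix()
m=lambda a,b,z:(Rt.T@((pt(C,f(*a),z)+pt(C,f(*b),z))/2-s["ee_pos"]), np.linalg.norm(pt(C,f(*a),z)-pt(C,f(*b),z)))
z=s["ee_pos"][2]
hb,w1=m((240,168),(568,168),z-3.2);ht,w2=m((209,243),(599,243),z+28.8);lid,w3=m((326,84),(466,84),55);gr,w4=m((312,70),(478,70),52)
print("hs",(hb-[28,0,0]).round(1),(ht-[28,0,0]).round(1),w1,w2);print("lid",(lid-[15,0,0]).round(1),(gr-[18,0,0]).round(1),w3,w4)
st=env.state();print(st["ee_pos"],st["ee_rot"])
print("proc est in tool",(Rt.T@(np.array([617.1,-28.3,55])-s["ee_pos"])).round(1))
```

```text
hs [-1.   0.6  3.2] [ -0.7   0.6 -28.8] 44.45003229021463 43.78904312129864
lid [  0.7  -1.1 110.2] [  0.2  -1.4 113.2] 30.140904322614915 36.01739561316631
[617.57834375 -27.06837335 165.09247505] [ 1.79994573e+02  1.07326185e-03 -1.78423443e+02]
proc est in tool [  0.5  -1.3 110.2]
```

Differential correction: +1.2 mm in x, -1.7 mm in y, then down 99 mm to leave 8 mm clear.

Emit:
{"api": "apply_moves", "payload": {
  "deltas": [
    [0.0012, -0.0017, 0.01, 0, -1],
    [0.0012, -0.0017, 0.03, 0, -1],
    [0.0012, -0.0017, 0.05, 0, -1],
    [0.0012, -0.0017, 0.065, 0, -1],
    [0.0012, -0.0017, 0.075, 0, -1]
  ]
}}

```text
time_s: 21.25
ee_pos: [615.4, -29.5, 87.9]
ee_rot: [180.0, -0.2, -178.5]
force: [0.2, 0.4, -1.6]
gripper_width: 43.7
gripper_force: 30.0
```

Emit:
{"api": "apply_moves", "payload": {
  "deltas": [
    [0, 0, 0.01, 0, -1],
    [0, 0, 0.018, 0, -1],
    [0, 0, 0.024, 0, -1],
    [0, 0, 0.024, 0, -1],
    [0, 0, 0.024, 0, -1]
  ]
}}

```text
time_s: 21.75
ee_pos: [616.8, -29.9, 66.3]
ee_rot: [-180.0, 0.0, -178.5]
force: [0.0, -0.8, -0.6]
gripper_width: 43.8
gripper_force: 30.0
```

Emit:
{"api": "apply_moves", "payload": {
  "deltas": [
    [0, 0, 0, 0, -1],
    [0, 0, 0, 0, -1],
    [0, 0, 0, 0, -1],
    [0, 0, 0, 0, -1],
    [0, 0, 0, 0, -1]
  ]
}}

```text
time_s: 22.25
ee_pos: [616.6, -29.9, 66.0]
ee_rot: [-180.0, 0.0, -178.5]
force: [-0.3, -0.1, -1.3]
gripper_width: 44.0
gripper_force: 30.0
```

Run:
```python
from h import *
S=[]
for i in range(4): cams.grab_frame("wrist"); s=env.state(); S.append([*s["ee_pos"],*s["ee_rot"],s["gripper_width"],*s["force"]])
print(np.array(S).round(2))
```

```text
[[ 6.1653e+02 -2.9860e+01  6.5990e+01 -1.8000e+02  1.0000e-02 -1.7850e+02
   4.3660e+01  1.4000e-01 -5.2000e-01 -1.3700e+00]
 [ 6.1652e+02 -2.9860e+01  6.5950e+01 -1.8000e+02 -0.0000e+00 -1.7850e+02
   4.3730e+01 -1.4000e-01  6.4000e-01 -1.5300e+00]
 [ 6.1654e+02 -2.9870e+01  6.5950e+01 -1.7999e+02  0.0000e+00 -1.7850e+02
   4.3920e+01 -1.1200e+00 -6.9000e-01 -4.0000e-02]
 [ 6.1654e+02 -2.9850e+01  6.5930e+01 -1.8000e+02  0.0000e+00 -1.7850e+02
   4.3860e+01  2.1000e-01 -3.8000e-01 -1.9100e+00]]
```

Settled. y is 1.1 mm past the target, so I'll make a final trim.

Emit:
{"api": "apply_moves", "payload": {
  "deltas": [
    [0, 0.001, 0, 0, -1],
    [0, 0.001, 0, 0, -1],
    [0, 0.001, 0, 0, -1],
    [0, 0.001, 0, 0, -1],
    [0, 0.001, 0, 0, -1]
  ]
}}

```text
time_s: 22.95
ee_pos: [616.5, -28.9, 65.9]
ee_rot: [-180.0, 0.0, -178.5]
force: [-0.7, -0.7, -2.5]
gripper_width: 44.0
gripper_force: 30.0
```

Emit:
{"api": "apply_moves", "payload": {
  "deltas": [
    [0, 0, 0, 0, -1],
    [0, 0, 0, 0, -1],
    [0, 0, 0, 0, -1],
    [0, 0, 0, 0, -1],
    [0, 0, 0, 0, -1]
  ]
}}

```text
time_s: 23.45
ee_pos: [616.5, -28.8, 65.9]
ee_rot: [-180.0, 0.0, -178.5]
force: [-0.1, -0.3, -1.5]
gripper_width: 43.9
gripper_force: 30.0
```

```bash
python3 -c "
from workcell import env
print(env.job_done())"
```

```text
the job is handed in; nothing more can be done
None
```

I handed the job in at about 23.5 s: the module is in the grey bin, the connector is in the orange bin, and the arm is holding the heat sink level over the processor, about 8 mm clear, centred to about 1–2 mm, with its long side parallel to the knob bars.

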